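# Load a tube rack into the analyser's lane

## Robot

A 6-joint arm with a two-finger parallel gripper is mounted at the origin on the work surface. World frame = base frame: x ahead of the robot, y to its left, z up, the work surface at z = 0. Lengths are in m, angles in degrees, forces in N, time in s.
With the tool pointing down it reaches from about 0.275 to 0.85 m from the base axis. Payload 19 kg.
Tool frame: the origin (TCP) lies midway between the tips of the shut fingers; the grasp point (between the pads) lies ctrl.hold_point_z behind it (ctrl.hold_point_z is the distance from the TCP to the grasp point, in m); x points along the fingers, z is the direction in which the jaws open and shut, and the axes are right-handed (so a half turn about x gives the same grasp; the last joint's range is limited). The gripper opens to 85 mm and grips with 20 to 120 N. Pads are 22 mm wide; open, the fingers measure 114 mm over their backs; the gripper's body (76 mm by 85 mm) begins 54 mm behind the grasp point. The pads swing forward as they close: fully open they stand 13 mm farther back than shut.
Start: joints at [66.52, 8.623, 82.357, -0, 89.026, -7.678], TCP at [0.157, 0.553, 0.231] pointing down, gripper open.
Joint ranges: [-160.23, 160.23], [-39.13, 120.54], [6.94, 153.29], [-79.49, 259.48], [9.18, 160.14], [-161.06, 161.06]. Speed limits (degrees/s): [108.29, 108.29, 127.2, 172.46, 172.46, 172.46].

## Interface

Orientations are given as a 3x3 rotation matrix whose columns are the frame's x, y, z axes.
In Python, from station import ctrl, fingers, planner, viewer, ticket, current_t, current_q, current_dq, current_joint_efforts, current_tool_pos, current_tool_rot, current_ft_force, current_ft_torque, current_gripper_width gives the robot as it stands. Calls block until the motion is done:
- ctrl.move_to(position, orientation): joint-space move of the TCP to a pose.
- ctrl.line_to(position, ori=None, vel=0.15, guard=None): straight line of the TCP; ori=None keeps the orientation; vel is the mean speed in m/s. With guard (N) it stops when the force on the tool has changed by that much, and returns True; else False.
- ctrl.goto_joints(angles): joint-space move.
- fingers.move_gripper(opening, grasp_force=None): opening from 0.0 (shut) to 1.0 (fully open); grasp_force is the grip in N (None keeps the last); returns when the fingers have stopped.
- ctrl.pause(seconds).
- planner.ik(position, orientation): joint angles nearest the present ones, or None.
- viewer.read_camera(name): name is "scene" or "top" or "wrist"; returns the picture (384x512x3 uint8, red, green, blue); there is no depth.
- viewer.camera_params(name): a dict with "vfov" (degrees; the focal length in pixels is half the picture's height over the tangent of half this angle, whatever the lens; pixels are square), "cx", "cy" (the principal point, pixels), "position" and "rotation" of the camera in the world; the wrist camera has in their place "tool_from_camera" (4x4, takes a point from camera to tool coordinates, whose origin is the TCP and whose axes are the tool frame's). Camera axes: x right, y up, looking along -z (the intrinsics and any distortion apply to the point x, -y, -z); pixel columns grow to the right and rows downward; lengths in m; the calibration is good to about 2 mm. A picture is of the moment at which its call begins: read the wrist's pose just before it. camera_params takes no time and is no camera call.
A pose or a line that the arm cannot do raises ctrl.Unreachable and nothing moves.
- ticket.close_job(): hands the job in, once; it reports no verdict.
Trained networks look in the newest picture that a camera, given by its name, has taken for a name from the list of things; names that differ only in an ending like _2 or _b are one class to them, and where a whole thing is asked for, a point or a joint stands for the part that bears it (a point fixed in the world has none). Each returns a list of dicts, best first, with "p" (0 to 1); they miss things now and then, are a little off and sometimes report something else, mostly with a low value. They report only what shows in the picture. A call takes as long as a camera call.
- viewer.recognise(camera, thing): "bbox" ([centre column, centre row, width, height] in pixels, round what is visible of it).
Readings, each from a call of its own:
- current_t(): time.
- current_q(): joint angles.
- current_dq(): joint speeds.
- current_joint_efforts(): joint torques, N m.
- current_tool_pos(): TCP position.
- current_tool_rot(): TCP orientation.
- current_ft_force(): force on the tool from outside, world axes, zero at the start.
- current_ft_torque(): the same for the moment, N m.
- current_gripper_width(): opening from 0.0 (shut) to 1.0 (fully open).
Only numpy, scipy, OpenCV 4.12 (cv2) and the standard library are available. Lean on these libraries where they do the work, as an engineer would, in place of code of your own. Each camera call takes 0.05 s, during which the arm holds its last target. There are 200 camera calls.

## Task

Load the blue tube rack into the analyser's empty lane: set it in front of that lane, then push it up the entry ramp, over the lip and on into the machine until it is fully home against the stop inside. Feel for the stop and seat the rack against it gently, never ramming it, and leave it there; the rack already loaded and everything else on the bench stay where they are.

Things in the scene. Friction and masses are not known exactly. Their poses are not given: they have to be found in the camera images.
- rack_mid (a point): The rack to load: blue plastic block 130 x 44 x 32 mm with ten short tubes, caps (lilac, red, light blue) up to 48 mm over its underside. 0.33 to 0.6 kg, friction about 0.5 to 0.7. Loose on the open bench, turned anyhow. Point: the block's centre, 16 mm above its underside; x along the 130 mm length (both ends alike), z up. Grip it across its 44 mm width; push it on an end face.
- lane: The EMPTY one of the analyser's two loading lanes: metal ramp and floor, low grey guide rails, fixed. Origin: middle of the ramp's foot, at bench height; x points along the lane into the machine, y to its left, z up. The 10 degree ramp runs from x = 0 to 55 mm, rising to 10 mm. Rails 20 mm high over the bench stand 53 mm apart from x = 57 mm on; from 14 to 58 mm they flare out to 77 mm apart.
- lane_lip (a point): Middle of the lip at the top of the empty lane's ramp, 10 mm above the bench: flat from x = 55 to 63 mm of the lane. Behind it the lane floor is 5 mm above the bench, so the rack drops 5 mm once its tail has passed 63 mm. The rack tips nose-down when its middle passes the lip, and its tail then lifts up to 15 mm off the bench. Axes as the lane.
- lane_tunnel (a point): Where the empty lane enters the machine's housing: lane x = 170 mm, on the lane's middle, at bench height; axes as the lane. Tunnel roof underside 78 mm, housing top 102 mm above the bench; a tower 410 mm high begins at lane x = 280 mm. A rack that is home is half inside, its tail still in the open, 58 to 92 mm before this point, where it is pushed from behind.
- analyser: Ivory bench analyser, fixed. Origin midway between the two ramps' feet (lanes 45 mm to either side along y), at bench height; x into the machine. Deep in each tunnel, hidden from above, is the rack stop, set anywhere: its pads' faces lie 208 to 242 mm beyond the ramp's foot (not measured: feel for it). So a rack that is home has its tail 78 to 112 mm beyond the foot.
- stop_bay (a point): Middle of the machine's back inside, 280 mm beyond the line of the ramps' feet (no target, just where the rack stops are mounted). A stop is two sprung rubber pads, about 5 N/mm, 8 mm travel, slow to return, with a 0.3 N feeler tip 6 mm before them that home presses in. More than 20 N spoils it; 8 to 12 N of push (2 to 4 N of it friction) seats well. Friction keeps the rack there when the push is eased off.
- loaded_rack: A grey rack of the same size and with red and blue caps, already standing in the other lane; not to be disturbed. Origin: centre of its underside, x along its length.
- empty_rack: Bystander: yellow rack without tubes, 130 x 44 x 32 mm, on the bench. Origin: centre of the underside, x along its length.
- slide_box: Bystander: flat green box for microscope slides, 175 x 85 x 35 mm. Origin: centre of the underside.
- tip_box: Bystander: blue open box of yellow pipette tips, 118 x 82 x 56 mm. Origin: centre of the underside.
- wash_jar: Bystander: white jar with a blue cap, 64 mm across, 95 mm high. Origin: centre of the underside.
- marker: Bystander: white marker pen with a blue cap lying on the bench, about 130 x 13 x 13 mm. Origin: under the middle of its barrel.

How it is judged (in metres and radians):
On the way:
1. the rack rides nose-up on the empty lane's ramp, in line with the lane (angle between rack_mid's own z axis and vertical between 0.035 and 0.3 rad and contact force between rack and lane above 0.3 N and x of rack_mid in the frame of lane between -0.06 and 0.09 m and y of rack_mid in the frame of lane between -0.02 and 0.02 m), for 0.2 s.
At the end, for the whole second after the job is handed in: The blue rack stands at rest in the empty lane, wholly behind the lip and flat on the lane floor (level to 0.03 rad, within 8 mm of the lane's middle), its front against the stop: the feeler pressed in to within about 2 mm of the buffer pads (stop pushing back with more than 0.22 N) (x of rack_mid in the frame of lane above 0.13 m and y of rack_mid in the frame of lane between -0.008 and 0.008 m and z of rack_mid in the frame of lane below 0.0235 m and angle between rack_mid's own z axis and vertical below 0.03 rad and angle between the x axis of rack_mid and the x axis of lane, either way round below 0.08 rad and contact force between rack and analyser above 0.22 N and linear speed of rack below 0.01 m/s); the robot touches nothing.
It fails at once if the rack was pressed on the analyser (its stop or housing) with more than 20 N (contact force between rack and analyser above 20 N).
It fails at once if the rack was tipped over (more than 0.5 rad) (angle between rack_mid's own z axis and vertical above 0.5 rad).
It fails at once if the loaded rack was moved by more than 10 mm (distance of loaded_rack from where it was at the start of the episode above 0.01 m).
It fails at once if a bystander was moved by more than 20 mm (distance of any of empty_rack, slide_box, tip_box, wash_jar, marker from where it was at the start of the episode above 0.02 m).
It also fails if it takes over 54 s, if anything falls off the work surface, if the arm or the gripper's body presses on something with over 40 N, if the wrist force passes 120 N, or if a joint passes its speed limit or range.

## Working session

There is one attempt and no reset: what is moved stays moved. The work goes in short steps, each a Python script; the robot and the scene stay as the last script left them, time stands still between calls to the robot, and variables do not carry over. Pictures are saved under pics/ and viewed, about 8 in all and at most 12, crops included, and the job is handed in when it is done.

```bash
mkdir -p pics; ls
python3 - <<'E'
from station import *
import cv2
for n in ("top","scene"):
    im=viewer.read_camera(n); cv2.imwrite(f"pics/{n}0.png",im[:,:,::-1])
    p=viewer.camera_params(n); print(n,p)
    for t in ("rack_mid","lane","lane_lip","lane_tunnel","analyser","loaded_rack","empty_rack","slide_box","tip_box","wash_jar","marker"):
        print(t,[(d["p"],[round(float(v)) for v in d["bbox"]]) for d in viewer.recognise(n,t)[:2]])
print(ctrl.hold_point_z,current_t(),current_tool_rot())
print(viewer.camera_params("wrist"))
E
```

```text
pics
top {'vfov': 47.43471676185878, 'cx': 251.6060070131289, 'cy': 194.65649909647306, 'position': array([ 0.519171  , -0.15249668,  1.09967609]), 'rotation': array([[-0.00677841,  0.99900378, -0.04410782],
       [-0.99993544, -0.00717378, -0.00881164],
       [-0.00911929,  0.04404525,  0.99898792]])}
rack_mid [(0.59, [301, 204, 51, 38]), (0.55, [87, 229, 169, 248])]
lane [(0.87, [193, 226, 72, 36])]
lane_lip [(0.89, [195, 229, 76, 45]), (0.23, [374, 160, 31, 26])]
lane_tunnel [(0.85, [197, 228, 78, 34])]
analyser [(0.82, [87, 229, 171, 249])]
loaded_rack [(0.88, [176, 195, 48, 18])]
empty_rack [(0.58, [390, 257, 29, 56])]
slide_box [(0.93, [273, 118, 72, 42])]
tip_box [(0.9, [186, 119, 48, 56])]
wash_jar [(0.6, [372, 161, 34, 27])]
marker [(0.56, [408, 216, 21, 48])]
scene {'vfov': 56.0992077868396, 'cx': 254.12315345609528, 'cy': 198.77543492013288, 'position': array([1.23763684, 0.10308222, 0.54743612]), 'rotation': array([[-0.38048361, -0.51742499,  0.76648784],
       [ 0.92466941, -0.22611036,  0.30636677],
       [ 0.01478902,  0.82531539,  0.56447834]])}
rack_mid [(0.97, [
[... 421 characters left out ...]
 [339, 228, 47, 28])]
wash_jar [(0.87, [145, 191, 29, 46])]
marker [(0.5, [157, 171, 15, 11])]
0.0187 1.2 [[-1.58201673e-05 -9.62208793e-01  2.72312760e-01]
 [-8.01191583e-05  2.72312760e-01  9.62208789e-01]
 [-9.99999997e-01 -6.59516513e-06 -8.13993920e-05]]
{'vfov': 63.99647844999329, 'cx': 256.0761959815515, 'cy': 191.68295907069614, 'tool_from_camera': array([[ 1.07349835e-03,  2.62437562e-01, -9.64948379e-01,
        -1.41938817e-01],
       [-2.87893242e-05,  9.64948942e-01,  2.62437684e-01,
         6.56557560e-02],
       [ 9.99999423e-01, -2.53946209e-04,  1.04342650e-03,
         3.47093331e-04],
       [ 0.00000000e+00,  0.00000000e+00,  0.00000000e+00,
         1.00000000e+00]])}
```

View pics/top0.png

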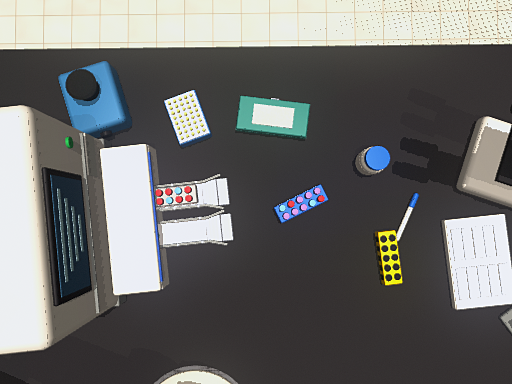

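View pics/scene0.png

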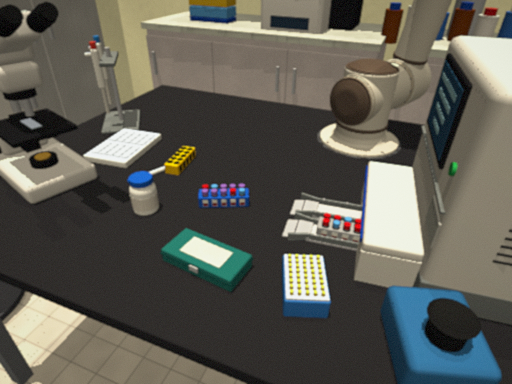

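The top picture shows the blue rack at about (301,204), turned roughly 24° from the lane direction. The empty lane is the lower one, with its foot at about (232,227), and it runs left into the machine, which is world +y. The grey rack is in the upper lane. The arm starts behind the tall tower, so I'll raise it before swinging, then measure from the wrist camera.

```bash
cat > h.py <<'E'
from station import *
import numpy as np, cv2
def cam(n):
    p=viewer.camera_params(n); f=192/np.tan(np.radians(p["vfov"]/2))
    if n=="wrist":
        T=np.eye(4); T[:3,:3]=current_tool_rot(); T[:3,3]=current_tool_pos()
        T=T@p["tool_from_camera"]; R,c=T[:3,:3],T[:3,3]
    else: R,c=p["rotation"],p["position"]
    return dict(f=f,cx=p["cx"],cy=p["cy"],R=R,c=c)
def p2w(k,uv,z):
    u,v=uv; d=k["R"]@np.array([(u-k["cx"])/k["f"],-(v-k["cy"])/k["f"],-1.])
    return (k["c"]+d*(z-k["c"][2])/d[2])[:2]
def down(yaw):  # tool pointing down, tool y at yaw (deg)
    a=np.radians(yaw); y=np.array([np.cos(a),np.sin(a),0]); x=np.array([0,0,-1.])
    return np.column_stack([x,y,np.cross(x,y)])
def rectify(k,im,z,x0,x1,y0,y1,s=1000):
    """orthophoto of plane z, image up=+x, left=+y, s px/m"""
    src=[];dst=[]
    for X,Y in((x0,y0),(x1,y0),(x1,y1),(x0,y1)):
        d=k["R"].T@(np.array([X,Y,z])-k["c"])
        src.append([k["cx"]-k["f"]*d[0]/d[2],k["cy"]+k["f"]*d[1]/d[2]]); dst.append([(y1-Y)*s,(x1-X)*s])
    return cv2.warpPerspective(im,cv2.getPerspectiveTransform(np.float32(src),np.float32(dst)),(int((y1-y0)*s),int((x1-x0)*s)))
E
python3 - <<'E'
from h import *
k=cam("top")
print("foot",p2w(k,(231,227),0),"rack",p2w(k,(301,204),.04),"ends",p2w(k,(278,215),.032),p2w(k,(325,194),.032))
p=current_tool_pos(); ctrl.line_to([p[0],p[1],.56],vel=.3)
tgt=planner.ik([.47,-.2,.56],down(90)); print(current_q(),tgt)
q=np.array(current_q()); q[0]=tgt[0]; q[5]=tgt[5]; ctrl.goto_joints(q)
ctrl.move_to([.47,-.19,.33],down(90))
k=cam("wrist"); im=viewer.read_camera("wrist"); cv2.imwrite("pics/w1.png",im[:,:,::-1]); np.save("w1.npy",im); import pickle; pickle.dump(k,open("w1.pkl","wb"))
for t in ("rack_mid","lane","lane_lip","lane_tunnel","analyser","loaded_rack"):
    print(t,[(d["p"],[round(float(v)) for v in d["bbox"]]) for d in viewer.recognise("wrist",t)[:2]])
o=rectify(k,im,0,.3,.65,-.4,.05,1500); cv2.imwrite("pics/o1.png",o[:,:,::-1])
print(current_t(),current_tool_pos())
E
```

```text
foot [ 0.48678214 -0.09048892] rack [ 0.54244392 -0.26265027] ends [ 0.51618114 -0.20712267] [ 0.56662921 -0.32231581]
[ 6.65196773e+01  1.70959118e+01  3.31891379e+01 -1.22030444e-03
  1.29759330e+02 -7.68041158e+00] [-3.16989273e+01  7.92729025e+00  4.44894481e+01 -2.54444375e-14
  1.27583262e+02 -3.16989273e+01]
rack_mid [(0.97, [305, 200, 64, 83]), (0.68, [269, 46, 63, 85])]
lane [(0.89, [268, 43, 63, 86])]
lane_lip [(0.59, [270, 43, 60, 87])]
lane_tunnel [(0.85, [270, 44, 63, 89])]
analyser []
loaded_rack [(0.85, [332, 11, 40, 21])]
7.4417 [ 0.47020304 -0.1901704   0.33016925]
```

View pics/w1.png

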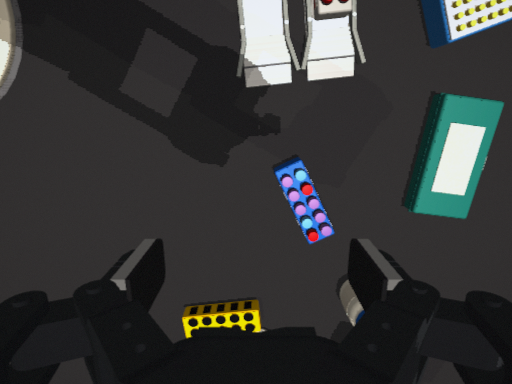

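Wrist picture: the rack is at (305,200), and its long axis leans about 20° from image up. The empty lane's foot edge runs (246,85)–(293,82). I'll take one closer look at the lane and extract the rack rectangle.

Run:
```python
from h import *; import pickle
im=np.load("w1.npy"); k=pickle.load(open("w1.pkl","rb"))
m=np.zeros(im.shape[:2],np.uint8); sub=im[150:250,260:345].astype(int)
m[150:250,260:345]=(sub.max(2)>90)*255
c=max(cv2.findContours(m,0,1)[0],key=cv2.contourArea)
w=np.float32([p2w(k,q[0],.032) for q in c])*1000; r=cv2.minAreaRect(w); print(r,cv2.boxPoints(r))
ctrl.line_to([.485,-.04,.25],vel=.25)
k=cam("wrist"); im=viewer.read_camera("wrist"); pickle.dump((k,im),open("w2.pkl","wb"))
o=rectify(k,im,0,.41,.57,-.13,.08,3500); cv2.imwrite("pics/o2.png",o[:,:,::-1]); print(current_t())
```

```text
((545.032470703125, -262.5218200683594), (46.37171173095703, 129.7982635498047), 26.157625198364258) [[ 495.6109  -214.49065]
 [ 552.8315  -330.9956 ]
 [ 594.45404 -310.55298]
 [ 537.23346 -194.04803]]
8.325
```

View pics/o2.png

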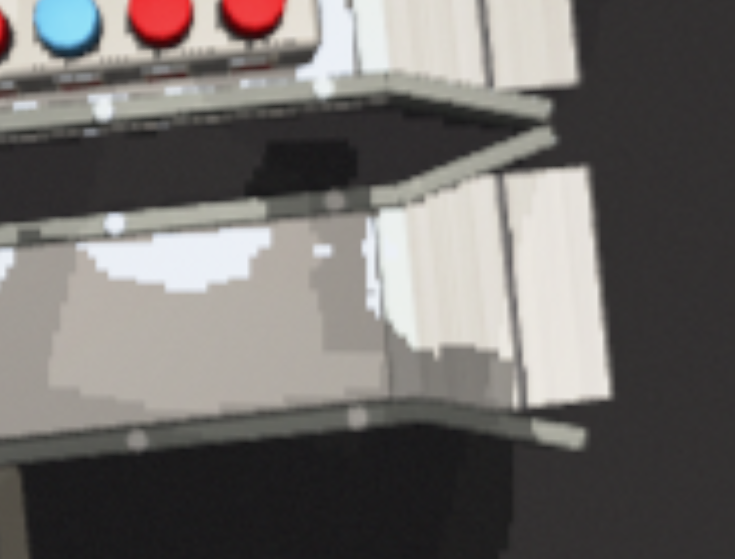

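The orthophoto gives the ramp foot centre at about (0.489, -0.0915) with lane heading 95.2°. The rails agree with this to under 1 mm. Next: grasp, carry and set down.

```bash
cat >> h.py <<'E'
H=95.2; L=np.array([.489,-.0914]); D=np.array([np.cos(np.radians(H)),np.sin(np.radians(H))]); Nn=np.array([-D[1],D[0]])
def lane(s,z,t=0): return list(L+s*D+t*Nn)+[z]
def tolane(p): v=np.array(p[:2])-L; return v@D,v@Nn
E
python3 - <<'E'
from h import *
g=[.545,-.2625]
ctrl.line_to(g+[.12],ori=down(116.2),vel=.25)
print("touch",ctrl.line_to(g+[.007],vel=.1,guard=12))
fingers.move_gripper(0.0,grasp_force=40); print("w",current_gripper_width(),current_tool_pos())
ctrl.line_to(g+[.07],vel=.15); print("w",current_gripper_width(),current_ft_force())
ctrl.line_to(lane(-71,0.07) if 0 else lane(-.071,.07),ori=down(H),vel=.15)
print("touch",ctrl.line_to(lane(-.071,.008),vel=.06,guard=8),current_tool_pos())
fingers.move_gripper(1.0)
ctrl.line_to(lane(-.071,.12),vel=.2)
ctrl.line_to(lane(-.19,.12),vel=.25)
import pickle
k=cam("wrist"); im=viewer.read_camera("wrist")
o=rectify(k,im,.032,.43,.56,-.25,-.03,3000); cv2.imwrite("pics/o3.png",o[:,:,::-1]); print(current_t())
E
```

```text
touch False
w 0.5048556570114718 [ 0.54509931 -0.26262473  0.00741478]
w 0.5015148575956418 [-0.65267878  0.46436432 -4.85363843]
touch False [ 0.49569294 -0.1622332   0.00841134]
15.8083
```

View pics/o3.png

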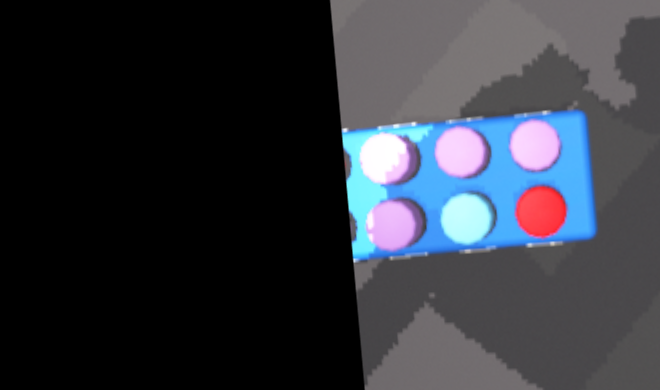

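The rack is placed in line: tail centre at lane x ≈ -136 mm, y ≈ -0.5 mm, heading within 1°. Now I'll push it up the ramp.

Run:
```python
from h import *
fingers.move_gripper(0.1)
ctrl.line_to(lane(-.17,.05),vel=.2); ctrl.line_to(lane(-.17,.0135),vel=.1)
f0=np.array(current_ft_force())
print("c",ctrl.line_to(lane(-.13,.0135),vel=.05,guard=1.5),tolane(current_tool_pos()),current_t())
for s in (-.1,-.07,-.04,-.01,.02,.045):
    j=ctrl.line_to(lane(s,.0135),vel=.05,guard=22)
    f=np.array(current_ft_force())-f0
    print(s,j,np.round(tolane(current_tool_pos()),4),"push",round(-f[:2]@D,2),"lat",round(f[:2]@Nn,2),"z",round(f[2],2),round(current_t(),1))
    if j: break
k=cam("wrist"); im=viewer.read_camera("wrist"); cv2.imwrite("pics/w4.png",im[:,:,::-1])
```

```text
c True (np.float64(-0.14623620695162326), np.float64(0.0001987562359080905)) 18.075
-0.1 False [-0.1001 -0.    ] push 0.15 lat 0.35 z -1.54 19.2
-0.07 False [-0.0698 -0.    ] push 1.29 lat -0.74 z -1.72 19.9
-0.04 False [-0.0398 -0.    ] push 0.78 lat 0.07 z -1.56 20.7
-0.01 False [-0.0091  0.0001] push 0.35 lat -0.47 z -1.94 21.4
0.02 False [ 0.0201 -0.0001] push -0.22 lat 0.24 z -1.88 22.2
0.045 False [ 0.0452 -0.0001] push 0.16 lat 0.12 z -1.37 22.8
```

View pics/w4.png

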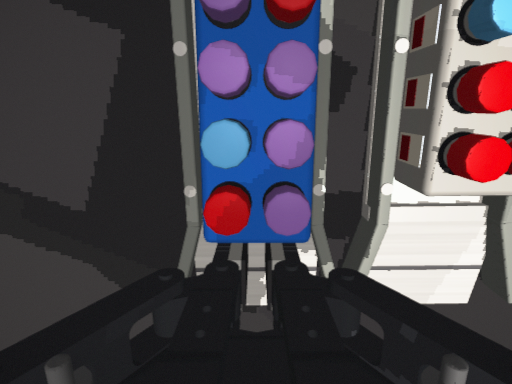

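The rack is straight between the rails with its tail on the lip. I'll push it past the lip, then feel slowly for the stop.

Run:
```python
from h import *
def st(n):
    F=[]
    for _ in range(4): ctrl.pause(.02); F.append(current_ft_force())
    f=np.mean(F,0); print(n,"s",round(tolane(current_tool_pos())[0],4),"push",round(-f[:2]@D,2),"z",round(f[2],2),"t",round(current_t(),2)); return -f[:2]@D
st("now")
print(ctrl.line_to(lane(.058,.0135),vel=.04,guard=15)); st("past lip")
print("stop",ctrl.line_to(lane(.108,.0135),vel=.015,guard=6.5)); st("hit")
ctrl.pause(.3); st("hit+")
```

```text
now s 0.0449 push -0.53 z -0.07 t 22.94
False
past lip s 0.0581 push 0.06 z -0.07 t 23.48
stop True
hit s 0.0691 push 1.28 z 0.35 t 24.79
hit+ s 0.0689 push 0.68 z 0.26 t 25.16
```

Run:
```python
from h import *
def rd():
    F=[]
    for _ in range(5): ctrl.pause(.02); F.append(current_ft_force())
    f=np.mean(F,0); return -f[:2]@D
s=tolane(current_tool_pos())[0]; s0=s
for i in range(14):
    s+=.0005; g=ctrl.line_to(lane(s,.0135),vel=.006,guard=9); p=rd()
    print(round(s,4),round(tolane(current_tool_pos())[0],4),g,round(p,2))
    if p>8 or g: break
print(current_t())
```

```text
0.0694 0.0692 False 5.22
0.0699 0.0696 False 6.13
0.0704 0.0699 False 8.31
26.175
```

The stiffness is about 4–5 N/mm, which matches the sprung pads, and the tail is at about 80 mm. One more small step to about 10 N, then ease off slowly, back away and look.

Run:
```python
from h import *
def rd():
    F=[]
    for _ in range(5): ctrl.pause(.02); F.append(current_ft_force())
    return -np.mean(F,0)[:2]@D
s=.0708; ctrl.line_to(lane(s,.0135),vel=.005,guard=6); print(rd()); ctrl.pause(.5); print(rd())
for i in range(6):
    s-=.0006; ctrl.line_to(lane(s,.0135),vel=.004); print(round(s,4),round(rd(),2))
ctrl.line_to(lane(.03,.0135),vel=.05)
ctrl.line_to(lane(.03,.06),vel=.15)
k=cam("wrist"); im=viewer.read_camera("wrist")
o=rectify(k,im,.037,.42,.54,-.05,.1,4000); cv2.imwrite("pics/o5.png",o[:,:,::-1]); print(current_t())
```

```text
9.401333551864978
8.983294288468798
0.0702 7.01
0.0696 5.84
0.069 2.77
0.0684 0.01
0.0678 -0.05
0.0672 0.01
30.7917
```

View pics/o5.png

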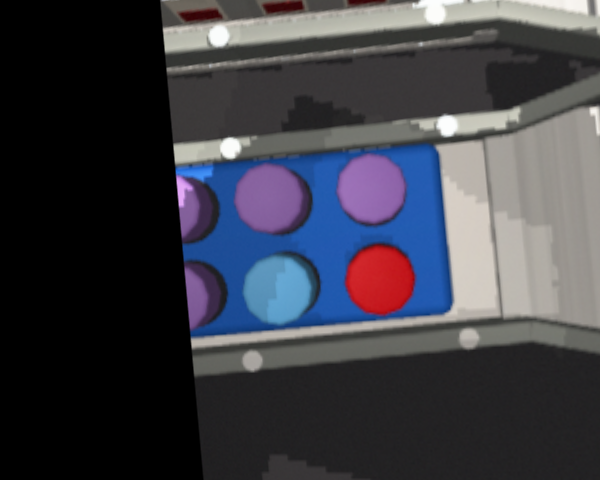

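The tail is measured at lane x ≈ 80 mm, y ≈ -1 mm, parallel to the rails and clear behind the lip. I'll check quickly that it doesn't creep and that the bystanders haven't moved, then hand in.

Run:
```python
from h import *
a=viewer.read_camera("wrist").astype(int); ctrl.pause(1.5); b=viewer.read_camera("wrist").astype(int)
print("changed px",(abs(a-b).max(2)>30).sum())
t0=cv2.imread("pics/top0.png")[:,:,::-1].astype(int); t1=viewer.read_camera("top")
for n in ("loaded_rack","empty_rack","slide_box","tip_box","wash_jar","marker"):
    print(n,[(d["p"],np.round(d["bbox"])) for d in viewer.recognise("top",n)[:1]])
print(current_t()); ticket.close_job()
```

```text
changed px 7139
loaded_rack [(0.59, array([175., 194.,  48.,  18.]))]
empty_rack [(0.56, array([389., 257.,  31.,  52.]))]
slide_box [(0.68, array([274., 119.,  76.,  43.]))]
tip_box [(0.75, array([188., 119.,  47.,  57.]))]
wash_jar [(0.67, array([373., 159.,  36.,  24.]))]
marker [(0.6, array([408., 216.,  25.,  46.]))]
32.7417
the job is handed in; nothing more can be done
```

The blue rack is in the empty lane and seated against the stop, and the job is handed in at 32.7 s. One of my last checks, for creep, was inconclusive.

**What I did:** I gripped the rack, set it in line before the ramp, and pushed it on its end face up the ramp and over the lip. Then I felt for the stop at 15 mm/s and pressed in small steps to about 9.4 N. The force rose at about 4–5 N/mm, which matches the sprung pads. I eased off slowly and backed the arm clear.

**Checks:**
- **Position:** The wrist picture after backing off put the rack's tail 80 mm beyond the ramp's foot, so it is behind the lip. It was about 1 mm off the lane's middle and parallel to the rails. I could not see whether the feeler is still pressed in; I infer that from the push force and this position.
- **Stop force:** As I eased off, the push reading reached zero after about 2.4 mm, and the rack followed the fingers back about 1–2 mm over that travel.
- **Loaded rack and bystanders:** In the top picture each was found within about 2 pixels (roughly 5 mm) of its first position.
- **Creep check (inconclusive):** Two wrist pictures 1.5 s apart differed in 7139 pixels. I had expected almost none. I suspect the arm settling or lighting and noise, but I handed in without finding the cause, so this check does not prove the rack was still.

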